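Nest the sample cups and hold the clamp plate over its screw holes

ROBOT

A 6-joint arm with a two-finger parallel gripper is mounted at the origin on the work surface. World frame = base frame: x ahead of the robot, y to its left, z up, the work surface at z = 0. Lengths are in m, angles in degrees, forces in N, time in s.
With the tool pointing down it reaches from about 0.375 to 0.9 m from the base axis. Payload 3.1 kg.
Tool frame: the origin (TCP) lies between the finger pads; the fingertips stand 22 mm ahead of it and the grasp point (between the pads) lies 3 mm ahead of it (bot.tip_extent is the distance from the TCP to the fingertips, in m); y points along the fingers, z is the direction in which the jaws open and shut, and the axes are right-handed (so a half turn about y gives the same grasp; the last joint's range is limited). The gripper opens to 87 mm and grips with 3 to 60 N. Pads are 19 mm wide; open, the fingers measure 117 mm over their backs; the gripper's body (75 mm by 190 mm) begins 51 mm behind the grasp point.
Start: joints at [59.444, 30.224, 82.088, -0, 67.689, -10.227], TCP at [0.217, 0.586, 0.245] pointing down, gripper open.
Joint ranges: [-176.69, 176.69], [-43.24, 126.21], [12.49, 139.97], [-82, 262], [0, 151.66], [-163.58, 163.58]. Speed limits (degrees/s): [159.86, 159.86, 180, 180, 180, 180].

INTERFACE

Orientations are given as a 3x3 rotation matrix whose columns are the frame's x, y, z axes.
In Python, from rig import bot, eyes, models gives the robot as it stands. The module is installed in compiled form; this text tells all that it offers.
- The arm moves only by the tool arm_command, never from a script. Its arguments are lists of equal length, an entry for each row: "translation": the shift along the tool's x, y, z each as a share of 0.08 m, from -1 to 1, a list of three; "rotation": the turn, a rotation vector about the tool's x, y, z each as a share of 60 degrees, from -1 to 1, a list of three; "grip": the closure, from -1 (fully open) to 1 (shut), so that 0 is half open. In form: {"translation": [[x, y, z], ...], "rotation": [[rx, ry, rz], ...], "grip": [grip, ...]}. A call has 1 to 5 rows; each row is the pose to reach, as a shift and turn from the pose commanded when the call began, along the tool's axes at that moment; what a row does not reach only later rows make up. A row lasts 1/10 s, in which the tool goes at most 50 mm and 8.59 degrees, less where a joint would pass 70% of its speed; a pose out of reach is approached as far as the arm can. A call with a number of a shift or a turn outside -1 to 1 is refused whole. A call with a gripper value outside its range is refused whole. The fingers move at their own pace and stop on an object; the grip force is fixed at half the most. Time passes only in rows, so rows that repeat a pose let the fingers close. It gives the time, the measured TCP pose, the force and the opening at its end, in the units of the state.
- bot.read_state(): the state, without advancing time (a new reading comes with each control period).
- eyes.capture(name): name is "scene" or "side" or "wrist"; returns a dict with "image" (420x560x3 uint8, blue, green, red), "mtx" (3x3 intrinsics, pixels), "dist_coeffs" ([k1, k2, p1, p2, k3] as OpenCV has them; the pictures are not rectified), "rvec" (rotation vector, rad) and "tvec" (3), from world to camera coordinates, as OpenCV has them; the wrist camera has in their place "hand_eye" (4x4, takes a point from camera to tool coordinates, whose origin is the TCP and whose axes are the tool frame's). Camera axes: x right, y down, z forward; pixel columns grow to the right and rows downward; lengths in m; the calibration is good to about 2 mm. A picture is of the moment at which its call begins: read the wrist's pose just before it. There is no depth.
- bot.hand_in(): hands the job in, once; it reports no verdict.
Trained networks look in the newest picture that a camera, given by its name, has taken for a name from the list of things; names that differ only in an ending like _2 or _b are one class to them, and where a whole thing is asked for, a point or a joint stands for the part that bears it (a point fixed in the world has none). Each returns a list of dicts, best first, with "conf" (0 to 1); they miss things now and then, are a little off and sometimes report something else, mostly with a low value. They report only what shows in the picture. A call takes as long as a camera call.
- models.recognise(camera, thing): "extent" ([left, top, right, bottom] as shares, 0 to 1, of the picture: columns of its width, rows of its height, round what is visible of it).
- models.spot_point(camera, thing): "point" ([column, row] as shares, 0 to 1, of the picture: columns of its width, rows of its height: a listed point, or the origin of a listed thing).
The state is a dict: "time_s": time; "joint_positions": joint angles; "qvel": joint speeds; "tau": joint torques, N m; "position": TCP position; "tcp_rot": TCP orientation; "force": force on the tool from outside, world axes, zero at the start; "moment": the same for the moment, N m; "opening": opening from 0.0 (shut) to 1.0 (fully open).
Only numpy, scipy, OpenCV 4.12 (cv2) and the standard library are available. Lean on these libraries where they do the work, as an engineer would, in place of code of your own. Each camera call takes 0.05 s, during which the arm holds its last target. There are 200 camera calls.

TASK

Get the sample block ready for closing: nest the cups in size order, the steel cup standing upright in the block's round well and the blue cup upright inside the steel cup, and let go of them. Then pick up the green clamp plate, which has a handle bar, bring it down around the cups, and finish while still holding it in the gripper: still and level, hovering about 20 mm above the block's top face without touching the block or the cups, each of its four screw holes straight above a threaded hole, ready for a colleague to start the screws; do not put it down or let go. Leave the racks, bottle, jar and tip box where they stand.

Things in the scene. Friction and masses are not known exactly. Their poses are not given: they have to be found in the camera images.
- block_well (a point): Sample block: fixed aluminium block 140 (x) x 130 (y) x 50 mm high with a white skirt (164 x 154 mm, 34 mm high, small display on its -x side). This point: centre of the mouth of its round well, in the block's flat top face. Well 69 mm in diameter, 35 mm deep, flat floor. z up; the axes follow the block's edges.
- steel_cup_mid (a point): Dark stainless straight-sided open cup, outer diameter 60 mm, wall 3 mm (inner diameter 54 mm), 67 mm high, floor 4 mm thick, about 0.14 kg. This point: on its axis half-way up (33.5 mm above its underside); z along its axis towards the mouth. Standing in the well it sticks out 32 mm above the block.
- blue_cup_mid (a point): Blue plastic straight-sided open cup, outer diameter 42 mm, wall 3 mm, 95 mm high, about 0.09 kg. This point: on its axis half-way up (47.5 mm above its underside); z along its axis towards the mouth. Standing inside the steel cup it sticks out 32 mm above the steel cup's rim, so 64 mm above the block's top.
- clamp_bar (a point): Handle bar of the clamp plate: black crossbar along the plate's y, 14 mm wide (x), 18 mm high, 124 mm long, on two posts at y = +-54 mm that arch over the plate's opening. This point: middle of the bar, half-way up it, 89 mm straight above the centre of the plate's underside (bar's underside 80 mm above it). Axes: those of the plate, z up.
- clamp_mid (a point): Clamp plate: green plate 140 (x) x 130 (y) x 8 mm, about 0.32 kg, with a round opening 85 mm across in the middle (the cups stand up through it) and four screw holes 11 mm in diameter near its corners, ringed white. It starts lying flat on the bench, handle up. This point: centre of its underside; z up out of the plate.
- clamp_hole0 (a point): Clamp plate's screw hole at x +56, y +51 mm from the plate's centre; the point is on the hole's axis at the plate's underside.
- clamp_hole1 (a point): Clamp plate's screw hole at x -56, y +51 mm from the plate's centre; the point is on the hole's axis at the plate's underside.
- clamp_hole2 (a point): Clamp plate's screw hole at x -56, y -51 mm from the plate's centre; the point is on the hole's axis at the plate's underside.
- clamp_hole3 (a point): Clamp plate's screw hole at x +56, y -51 mm from the plate's centre; the point is on the hole's axis at the plate's underside.
- block_hole0 (a point): Block's threaded hole (8 mm, brass insert) at x +56, y +51 mm from the well's centre; the point is on the hole's axis at the block's top face. The plate fits either way round (half a turn).
- block_hole1 (a point): Block's threaded hole (8 mm, brass insert) at x -56, y +51 mm from the well's centre; the point is on the hole's axis at the block's top face. The plate fits either way round (half a turn).
- block_hole2 (a point): Block's threaded hole (8 mm, brass insert) at x -56, y -51 mm from the well's centre; the point is on the hole's axis at the block's top face. The plate fits either way round (half a turn).
- block_hole3 (a point): Block's threaded hole (8 mm, brass insert) at x +56, y -51 mm from the well's centre; the point is on the hole's axis at the block's top face. The plate fits either way round (half a turn).
- tube_rack: Green tube rack, 90 x 200 mm, 48 mm high, with three capped tubes standing up to 95 mm. Bystander: leave it. Origin at the centre of its underside.
- amber_bottle: Amber reagent bottle with black cap, 64 mm across, 140 mm high. Bystander. Origin at the centre of its underside.
- glass_jar: Clear glass jar with a steel lid, 76 mm across, 120 mm high. Bystander. Origin at the centre of its underside.
- tip_box: Clear pipette-tip box with a pink-red lid, 122 x 87 mm, 67 mm high. Bystander. Origin at the centre of its underside.
- yellow_rack: Flat yellow microtube rack, 100 x 200 mm, 30 mm high. Bystander. Origin at the centre of its underside.

How it is judged:
By the outcome, as a careful person would: the job done as asked, in the order asked, and still so for the second after the job is handed in, while the arm keeps its last pose, push and grip.
It also fails if it takes over 72 s, if anything falls off the work surface, if the arm or the gripper's body presses on something with over 40 N, if the wrist force passes 120 N, or if a joint passes its speed limit or range.

## Working session

There is one attempt and no reset: what is moved stays moved. The work goes in short steps, Python scripts to look and compute and a tool call to move; the robot and the scene stay as the last step left them, time stands still between calls to the robot, and variables do not carry over. Pictures are saved under pics/ and viewed, about 8 in all and at most 12, crops included, and the job is handed in when it is done.

Besides the shell and the picture viewer there is one more tool, called after "Call:" as name(argument=value, ...), one argument or row to a line, values as JSON. arm_command: Moves the arm, as the interface text tells. Shift numbers are shares of 0.08 m and turn numbers shares of 60 degrees, none past 1 either way. Its arguments: {"type":"object","properties":{"translation":{"type":"array"},"rotation":{"type":"array"},"grip":{"type":"array"}},"required":["translation","rotation","grip"]}

```bash
mkdir -p pics; cat > h.py <<'E'
from rig import bot, eyes, models
import numpy as np, cv2
def cam(name):
    s=bot.read_state(); c=eyes.capture(name)
    if name=="wrist":
        T=np.eye(4); T[:3,:3]=np.array(s["tcp_rot"]); T[:3,3]=s["position"]
        M=T@np.array(c["hand_eye"]); R=M[:3,:3]; o=M[:3,3]
    else:
        Rc=cv2.Rodrigues(np.array(c["rvec"],float))[0]; R=Rc.T; o=-R@np.array(c["tvec"],float).ravel()
    return c,R,o
def ray(v,uv):
    c,R,o=v
    p=cv2.undistortPoints(np.array([[[uv[0]*560.,uv[1]*420.]]]),np.array(c["mtx"]),np.array(c["dist_coeffs"]))[0,0]
    d=R@np.array([p[0],p[1],1]); return o,d/np.linalg.norm(d)
def plane(v,uv,z):
    o,d=ray(v,uv); return o+d*(z-o[2])/d[2]
def tri(rays):
    A=0;b=0
    for o,d in rays:
        P=np.eye(3)-np.outer(d,d);A=A+P;b=b+P@o
    x=np.linalg.solve(A,b); return x,[float(np.linalg.norm(np.cross(x-o,d))) for o,d in rays]
def proj(v,X):
    c,R,o=v
    rv=cv2.Rodrigues(R.T)[0]; return cv2.projectPoints(np.array(X,float).reshape(-1,3),rv,-R.T@o,np.array(c["mtx"]),np.array(c["dist_coeffs"]))[0][:,0]
def best(cam_,t):
    r=models.spot_point(cam_,t); return r[0] if r else None
E
cat > look.py <<'E'
from h import *
np.set_printoptions(precision=4,suppress=True)
V={n:cam(n) for n in ("scene","side","wrist")}
for n in V: 
    print(n,"cam at",V[n][2])
cv2.imwrite("pics/a.png",np.hstack([V["scene"][0]["image"],V["side"][0]["image"]])[:, :, :])
im=cv2.imread("pics/a.png"); cv2.imwrite("pics/a.png",cv2.resize(np.vstack([im]),(800,300)))
cv2.imwrite("pics/scene.png",V["scene"][0]["image"]);cv2.imwrite("pics/side.png",V["side"][0]["image"]);cv2.imwrite("pics/wrist.png",V["wrist"][0]["image"])
for t in ["block_well","steel_cup_mid","blue_cup_mid","clamp_bar","clamp_mid"]+["clamp_hole%d"%i for i in range(4)]+["block_hole%d"%i for i in range(4)]+["tube_rack","amber_bottle","glass_jar","tip_box","yellow_rack"]:
    rs=[];o=[]
    for n in V:
        b=best(n,t)
        if b: o.append((n,round(b["conf"],2),[round(q*s) for q,s in zip(b["point"],(560,420))]))
        if b and b["conf"]>.4 and n!="wrist": rs.append(ray(V[n],b["point"]))
    print(t,o, *( tri(rs) if len(rs)>1 else []))
s=bot.read_state();print(s["time_s"],s["position"],s["tcp_rot"],s["opening"])
E
python3 look.py
```

```text
scene cam at [1.3836 0.6508 1.1882]
side cam at [-0.0493 -0.8874  1.3192]
wrist cam at [0.1506 0.6119 0.3841]
block_well [('scene', 0.75, [297, 209]), ('side', 0.71, [257, 208])] [0.5327 0.0483 0.0538] [0.006095587201266751, 0.006095587201266775]
steel_cup_mid [('scene', 0.86, [371, 223]), ('side', 0.97, [194, 177])] [0.4233 0.3    0.0479] [0.005191527308591218, 0.005191527308591075]
blue_cup_mid [('scene', 0.64, [345, 254]), ('side', 0.88, [235, 153])] [0.6025 0.3091 0.0586] [0.0016414933547265794, 0.001641493354726506]
clamp_bar [('scene', 0.74, [241, 159]), ('side', 0.63, [314, 284])] [ 0.4894 -0.2948  0.0921] [0.0022492130133306906, 0.002249213013330588]
clamp_mid [('scene', 0.94, [246, 179]), ('side', 0.81, [312, 299])] [ 0.4935 -0.2787 -0.0137] [0.008252351979577043, 0.008252351979577162]
clamp_hole0 [('scene', 0.95, [249, 168]), ('side', 0.84, [295, 321])] [ 0.4183 -0.3161 -0.0195] [0.003477937980490884, 0.00347793798049096]
clamp_hole1 [('scene', 0.95, [249, 168]), ('side', 0.84, [295, 321])] [ 0.4183 -0.3161 -0.0195] [0.003477937980490884, 0.00347793798049096]
clamp_hole2 [(
[... 947 characters left out ...]
5663902092895]
amber_bottle [('scene', 0.6, [314, 276]), ('side', 0.84, [271, 160])] [0.7179 0.2599 0.0027] [0.0006334570556039522, 0.0006334570556042277]
glass_jar [('scene', 0.65, [192, 193]), ('side', 0.95, [387, 289])] [ 0.7006 -0.3892 -0.0045] [0.0010608201992521411, 0.0010608201992519458]
tip_box [('scene', 0.83, [210, 153]), ('side', 0.56, [358, 359])] [ 0.478  -0.5148  0.007 ] [0.004260756143675486, 0.0042607561436754275]
yellow_rack [('scene', 0.6, [423, 277]), ('side', 0.56, [166, 142])] [ 0.4574  0.5637 -0.0115] [0.013577013578329583, 0.01357701357832961]
2.85 [0.2171 0.5861 0.2445] [[ 0.9377 -0.      0.3474]
 [-0.3474 -0.      0.9377]
 [-0.     -1.     -0.    ]] 1.002045199058545
```

View pics/scene.png

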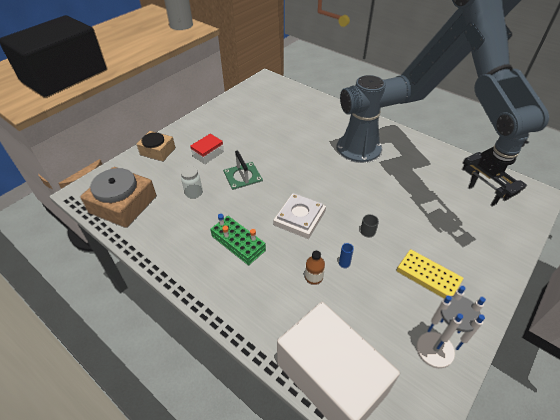

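View pics/side.png

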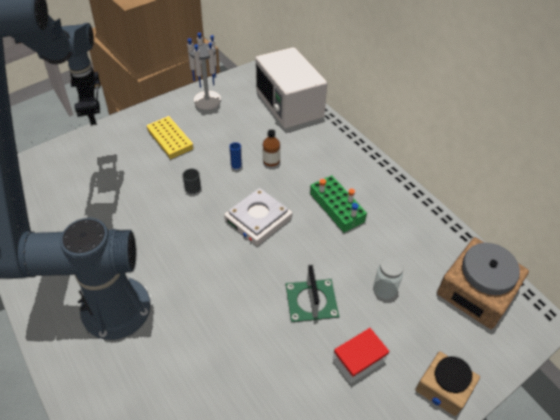

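Call:
arm_command(
  translation=[
    [0.46,0,-0.31],
    [0.92,0,-0.62],
    [0.92,0,-0.62],
  ],
  rotation=[
    [0,0,0],
    [0,0,0],
    [0,0,0],
  ],
  grip=[-1,-1,-1],
)

```text
time_s: 3.15
position: [0.2711, 0.5104, 0.2444]
tcp_rot: [[0.936, 0.0, 0.351], [-0.351, -0.003, 0.936], [0.001, -1.0, -0.003]]
force: [-0.6, 0.2, -0.0]
opening: 1.002
```

Call:
arm_command(
  translation=[
    [0.46,0,-0.31],
    [0.92,0,-0.62],
    [0.92,0,-0.62],
  ],
  rotation=[
    [0,0,0],
    [0,0,0],
    [0,0,0],
  ],
  grip=[-1,-1,-1],
)

```text
time_s: 3.45
position: [0.323, 0.439, 0.2446]
tcp_rot: [[0.936, 0.001, 0.352], [-0.352, -0.002, 0.936], [0.001, -1.0, -0.001]]
force: [-0.2, 0.5, 0.4]
opening: 1.001
```

Call:
arm_command(
  translation=[
    [0.46,0,-0.31],
    [0.92,0,-0.62],
    [0.92,0,-0.62],
  ],
  rotation=[
    [0,0,0],
    [0,0,0],
    [0,0,0],
  ],
  grip=[-1,-1,-1],
)

```text
time_s: 3.75
position: [0.3751, 0.3676, 0.2448]
tcp_rot: [[0.936, 0.002, 0.352], [-0.352, -0.001, 0.936], [0.002, -1.0, 0.0]]
force: [-0.3, 0.5, -0.1]
opening: 0.997
```

```bash
cat > w.py <<'E'
import sys
from h import *
np.set_printoptions(precision=4,suppress=True)
things=sys.argv[2:]; v=cam("wrist"); cv2.imwrite("pics/%s.png"%sys.argv[1],v[0]["image"])
s=bot.read_state();print(s["time_s"],np.array(s["position"]),"cam",v[2],"fwd",v[1][:,2])
for t in things:
    n,z=t.split(":")
    for b in models.spot_point("wrist",n)[:5 if "hole" in n else 2]:
        o,d=ray(v,b["point"])
        print(n,round(b["conf"],2),[round(q*k) for q,k in zip(b["point"],(560,420))],"@z",plane(v,b["point"],float(z)),"ray",d)
E
python3 w.py w1 steel_cup_mid:0.0335 blue_cup_mid:0.0475 block_well:0.05
```

```text
3.8 [0.3737 0.3692 0.2447] cam [0.3087 0.3941 0.3851] fwd [ 0.2441 -0.0927 -0.9653]
steel_cup_mid 0.74 [235, 243] @z [0.4183 0.2981 0.0335] ray [ 0.2879 -0.2521 -0.9239]
```

View pics/w1.png

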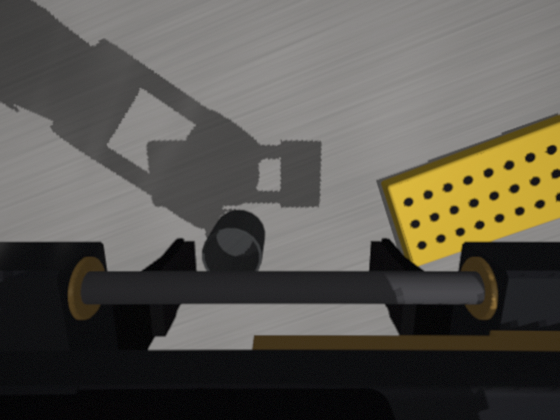

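Call:
arm_command(
  translation=[
    [0.4,0,-0.32],
    [0.8,0,-0.64],
    [0.8,0,-0.64],
    [0.8,0,-0.64],
  ],
  rotation=[
    [0,0,0],
    [0,0,0],
    [0,0,0],
    [0,0,0],
  ],
  grip=[-1,-1,-1,-1],
)

```text
time_s: 4.35
position: [0.4143, 0.3003, 0.2446]
tcp_rot: [[0.938, -0.0, 0.348], [-0.348, 0.001, 0.938], [-0.001, -1.0, 0.001]]
force: [-0.3, 0.4, 0.4]
opening: 1.0
```

```bash
python3 w.py w2 steel_cup_mid:0.0335 blue_cup_mid:0.0475 block_well:0.05; python3 - <<'E'
from h import *
s=models.recognise("wrist","steel_cup_mid"); print(s[0] if s else None)
v=cam("wrist"); g=cv2.cvtColor(v[0]["image"],cv2.COLOR_BGR2GRAY)
# hypothesised circles for steel cup at rim(67) and base
im=v[0]["image"].copy()
b=best("wrist","steel_cup_mid")
if b:
    p=plane(v,b["point"],.0335)
    for z in (0,.067):
        th=np.linspace(0,6.28,60); P=np.c_[p[0]+.03*np.cos(th),p[1]+.03*np.sin(th),0*th+z]
        for q in proj(v,P): cv2.circle(im,tuple(int(x) for x in q),0,(0,0,255),-1)
cv2.imwrite("pics/w2o.png",im)
E
```

```text
4.4 [0.4139 0.3007 0.2445] cam [0.3481 0.3263 0.385 ] fwd [ 0.2425 -0.0904 -0.9659]
steel_cup_mid 0.77 [281, 190] @z [0.4199 0.2984 0.0335] ray [ 0.1994 -0.0776 -0.9768]
blue_cup_mid 0.84 [348, 339] @z [0.6018 0.3095 0.0475] ray [ 0.6004 -0.0397 -0.7987]
{'extent': [0.4466, 0.3738, 0.5591, 0.5326], 'conf': 0.83}
```

View pics/w2o.png

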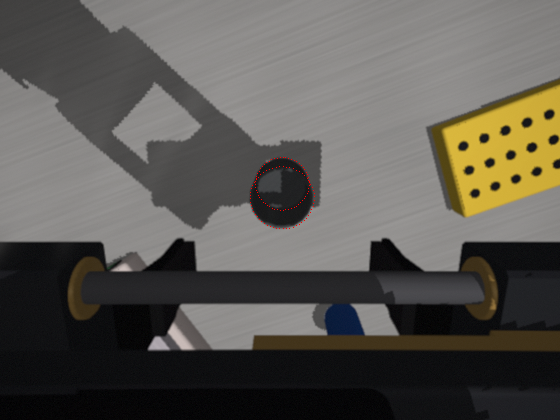

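```bash
python3 -c "
import cv2,numpy as np
a=cv2.imread('pics/w1.png')[200:285,190:280];b=cv2.imread('pics/w2.png')[150:235,236:326]
c=np.hstack([a,b]);c=cv2.convertScaleAbs(c,alpha=2,beta=10);cv2.imwrite('pics/c.png',cv2.resize(c,None,fx=4,fy=4,interpolation=2))"
```

```text
(no output)
```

View pics/c.png

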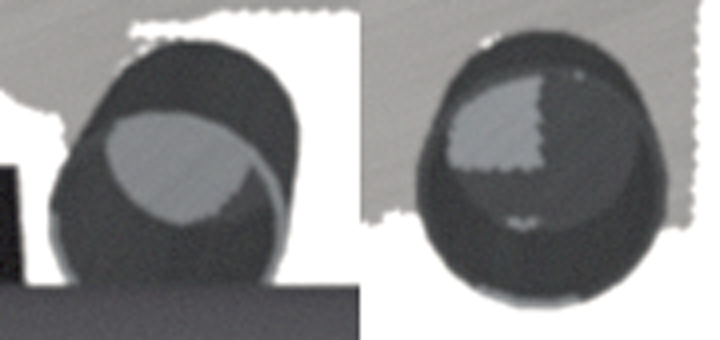

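Call:
arm_command(
  translation=[
    [0.07,0.5,0],
    [0.07,1,0],
    [0.07,1,0],
  ],
  rotation=[
    [0,0,0],
    [0,0,0],
    [0,0,0],
  ],
  grip=[-1,-1,-1],
)

```text
time_s: 5.0
position: [0.4164, 0.2964, 0.1605]
tcp_rot: [[0.938, -0.01, 0.347], [-0.347, -0.004, 0.938], [-0.008, -1.0, -0.008]]
force: [-0.0, -0.2, -0.6]
opening: 0.999
```

Call:
arm_command(
  translation=[
    [0,0.4,0],
    [0,0.8,0],
    [0,1,0],
    [0,1,0],
  ],
  rotation=[
    [0,0,0],
    [0,0,0],
    [0,0,0],
    [0,0,0],
  ],
  grip=[-1,-1,-1,-1],
)

```text
time_s: 5.4
position: [0.4193, 0.2977, 0.084]
tcp_rot: [[0.938, -0.003, 0.347], [-0.347, -0.001, 0.938], [-0.002, -1.0, -0.002]]
force: [-0.6, -0.2, 0.5]
opening: 1.003
```

Call:
arm_command(
  translation=[
    [0,0.15,0],
    [0,0.29,0],
    [0,0.29,0],
    [0,0.29,0],
  ],
  rotation=[
    [0,0,0],
    [0,0,0],
    [0,0,0],
    [0,0,0],
  ],
  grip=[-1,-1,-1,-1],
)

```text
time_s: 5.8
position: [0.42, 0.2977, 0.0615]
tcp_rot: [[0.938, 0.0, 0.347], [-0.347, 0.0, 0.938], [0.0, -1.0, 0.0]]
force: [-0.0, 0.0, 1.0]
opening: 1.003
```

Call:
arm_command(
  translation=[
    [0,0,0],
    [0,0,0],
    [0,0,0],
    [0,0,0],
    [0,0,0],
  ],
  rotation=[
    [0,0,0],
    [0,0,0],
    [0,0,0],
    [0,0,0],
    [0,0,0],
  ],
  grip=[1,1,1,1,1],
)

```text
time_s: 6.3
position: [0.4199, 0.2976, 0.0615]
tcp_rot: [[0.938, 0.0, 0.347], [-0.347, -0.0, 0.938], [0.0, -1.0, -0.0]]
force: [0.1, -0.2, 2.7]
opening: 0.679
```

Call:
arm_command(
  translation=[
    [0,0,0],
    [0,0,0],
    [0,0,0],
  ],
  rotation=[
    [0,0,0],
    [0,0,0],
    [0,0,0],
  ],
  grip=[1,1,1],
)

```text
time_s: 6.6
position: [0.4199, 0.2976, 0.0615]
tcp_rot: [[0.938, 0.0, 0.347], [-0.347, -0.0, 0.938], [0.0, -1.0, 0.0]]
force: [-0.0, -0.6, 3.0]
opening: 0.678
```

Call:
arm_command(
  translation=[
    [0,-0.2,0],
    [0,-0.6,0],
    [0,-1,0],
  ],
  rotation=[
    [0,0,0],
    [0,0,0],
    [0,0,0],
  ],
  grip=[1,1,1],
)

```text
time_s: 6.9
position: [0.4192, 0.2973, 0.1413]
tcp_rot: [[0.938, -0.003, 0.348], [-0.348, -0.001, 0.938], [-0.002, -1.0, -0.002]]
force: [-0.2, 0.6, -1.0]
opening: 0.679
```

Call:
arm_command(
  translation=[
    [0,-0.5,0],
    [0,-1,0],
  ],
  rotation=[
    [0,0,0],
    [0,0,0],
  ],
  grip=[1,1],
)

```text
time_s: 7.1
position: [0.4192, 0.2974, 0.2221]
tcp_rot: [[0.938, -0.002, 0.348], [-0.348, -0.001, 0.938], [-0.001, -1.0, -0.001]]
force: [1.0, 0.4, -0.9]
opening: 0.681
```

Call:
arm_command(
  translation=[
    [0.39,-0.2,-0.3],
    [0.78,-0.3,-0.61],
    [0.78,-0.3,-0.61],
  ],
  rotation=[
    [0,0,0],
    [0,0,0],
    [0,0,0],
  ],
  grip=[1,1,1],
)

```text
time_s: 7.4
position: [0.465, 0.2275, 0.2469]
tcp_rot: [[0.936, 0.006, 0.351], [-0.351, -0.0, 0.936], [0.006, -1.0, 0.002]]
force: [-0.2, 0.1, -1.7]
opening: 0.683
```

Call:
arm_command(
  translation=[
    [0.39,0,-0.3],
    [0.78,0,-0.61],
    [0.78,0,-0.61],
  ],
  rotation=[
    [0,0,0],
    [0,0,0],
    [0,0,0],
  ],
  grip=[1,1,1],
)

```text
time_s: 7.7
position: [0.5055, 0.1598, 0.2448]
tcp_rot: [[0.936, 0.002, 0.351], [-0.351, -0.001, 0.936], [0.002, -1.0, -0.001]]
force: [0.3, -0.8, -0.8]
opening: 0.675
```

Call:
arm_command(
  translation=[
    [0.39,0,-0.3],
    [0.78,0,-0.61],
    [0.78,0,-0.61],
  ],
  rotation=[
    [0,0,0],
    [0,0,0],
    [0,0,0],
  ],
  grip=[1,1,1],
)

```text
time_s: 8.0
position: [0.5471, 0.0925, 0.2448]
tcp_rot: [[0.936, 0.002, 0.351], [-0.351, -0.001, 0.936], [0.002, -1.0, -0.0]]
force: [-0.1, -0.5, -0.3]
opening: 0.68
```

Call:
arm_command(
  translation=[
    [0.39,0,-0.3],
    [0.78,0,-0.61],
    [0.78,0,-0.61],
    [0.78,0,-0.61],
  ],
  rotation=[
    [0,0,0],
    [0,0,0],
    [0,0,0],
    [0,0,0],
  ],
  grip=[1,1,1,1],
)

```text
time_s: 8.4
position: [0.5852, 0.0286, 0.2443]
tcp_rot: [[0.937, -0.003, 0.349], [-0.349, 0.002, 0.937], [-0.003, -1.0, 0.0]]
force: [0.1, -0.2, -1.9]
opening: 0.678
```

```bash
python3 w.py w3 block_well:0.05 block_hole0:0.05 steel_cup_mid:0.2
```

```text
8.45 [0.5847 0.0292 0.2444] cam [0.5194 0.0545 0.385 ] fwd [ 0.24   -0.0898 -0.9666]
block_well 0.89 [285, 130] @z [0.5342 0.0513 0.05  ] ray [ 0.0443 -0.0096 -0.999 ]
block_hole0 0.95 [202, 103] @z [ 0.485  -0.0114  0.05  ] ray [-0.1002 -0.1923 -0.9762]
block_hole0 0.88 [302, 40] @z [0.4671 0.0918 0.05  ] ray [-0.1531  0.1093 -0.9821]
block_hole0 0.79 [361, 149] @z [0.5759 0.1131 0.05  ] ray [ 0.164   0.1698 -0.9717]
block_hole0 0.68 [284, 130] @z [0.5337 0.0506 0.05  ] ray [ 0.0428 -0.0119 -0.999 ]
steel_cup_mid 0.84 [280, 251] @z [0.5893 0.0268 0.2   ] ray [ 0.3503 -0.1391 -0.9263]
```

View pics/w3.png

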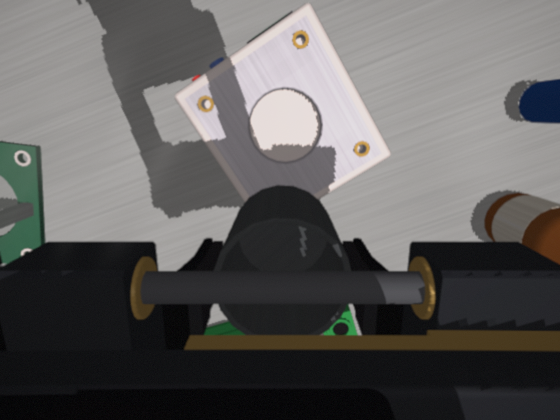

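```bash
python3 - <<'E'
from h import *
np.set_printoptions(precision=4,suppress=True)
v=cam("wrist"); im=v[0]["image"]; s=bot.read_state(); print(s["position"],s["tcp_rot"])
hsv=cv2.cvtColor(im,cv2.COLOR_BGR2HSV)
H=[]
for c in [(205,103),(300,40),(362,149)]:
    x,y=c; w=hsv[y-14:y+14,x-14:x+14]; m=((w[...,1]>60)&(w[...,0]>8)&(w[...,0]<35)).astype(np.uint8)
    cs,_=cv2.findContours(m,cv2.RETR_EXTERNAL,cv2.CHAIN_APPROX_NONE); k=max(cs,key=cv2.contourArea)
    (a,b),r=cv2.minEnclosingCircle(k); u=(a+x-14,b+y-14); H.append(plane(v,(u[0]/560,u[1]/420),.05)); print(u,r,H[-1])
L=np.array([[-56,-51],[-56,51],[56,51]])/1000
P=np.array(H)[:,:2]; Lc=L-L.mean(0);Pc=P-P.mean(0)
a=np.arctan2((Lc[:,0]*Pc[:,1]-Lc[:,1]*Pc[:,0]).sum(),(Lc*Pc).sum()); R=np.array([[np.cos(a),-np.sin(a)],[np.sin(a),np.cos(a)]])
t=P.mean(0)-R@L.mean(0); print("yaw",np.degrees(a),"centre",t,"res mm",1000*(P-(L@R.T+t)),"scale",np.linalg.norm(Pc)/np.linalg.norm(Lc))
for z in (.05,):
    th=np.linspace(0,6.28,80); q=proj(v,np.c_[t[0]+.0345*np.cos(th),t[1]+.0345*np.sin(th),0*th+z]); print("well ring predicted",q.min(0),q.max(0))
E
```

```text
[0.5852 0.0293 0.2452] [[ 0.9383 -0.0011  0.3458]
 [-0.3458  0.0004  0.9383]
 [-0.0012 -1.      0.    ]]
(204.85766410827637, 103.77007293701172) 8.332613945007324 [ 0.4864 -0.0092  0.05  ]
(299.615385055542, 39.807692527770996) 8.954703330993652 [0.4658 0.0908 0.05  ]
(360.5219783782959, 149.08241748809814) 7.762655735015869 [0.5757 0.1135 0.05  ]
yaw 11.644935612018338 centre [0.531  0.0522] res mm [[-0.0523 -0.0911]
 [-0.1032 -0.0057]
 [ 0.1556  0.0968]] scale 1.0017833087080608
well ring predicted [247.2216  87.9828] [320.7251 163.5023]
```

Call:
arm_command(
  translation=[
    [-0.36,0,0.02],
    [-0.72,0,0.04],
    [-0.72,0,0.04],
  ],
  rotation=[
    [0,0,0],
    [0,0,0],
    [0,0,0],
  ],
  grip=[1,1,1],
)

```text
time_s: 8.95
position: [0.5283, 0.0534, 0.2449]
tcp_rot: [[0.939, -0.006, 0.345], [-0.345, 0.001, 0.939], [-0.006, -1.0, -0.001]]
force: [0.3, -0.2, -1.4]
opening: 0.682
```

Call:
arm_command(
  translation=[
    [0,0.4,0],
    [0,0.8,0],
    [0,1,0],
    [0,1,0],
    [0,1,0],
  ],
  rotation=[
    [0,0,0],
    [0,0,0],
    [0,0,0],
    [0,0,0],
    [0,0,0],
  ],
  grip=[1,1,1,1,1],
)

```text
time_s: 9.45
position: [0.5339, 0.0511, 0.1657]
tcp_rot: [[0.938, 0.001, 0.347], [-0.347, -0.0, 0.938], [0.001, -1.0, 0.0]]
force: [0.0, 0.1, -0.7]
opening: 0.682
```

Call:
arm_command(
  translation=[
    [0,0.2,0],
    [0,0.4,0],
    [0,0.4,0],
    [0,0.4,0],
  ],
  rotation=[
    [0,0,0],
    [0,0,0],
    [0,0,0],
    [0,0,0],
  ],
  grip=[1,1,1,1],
)

```text
time_s: 9.85
position: [0.5342, 0.0509, 0.1345]
tcp_rot: [[0.938, 0.002, 0.347], [-0.347, -0.0, 0.938], [0.002, -1.0, 0.0]]
force: [0.4, 0.8, -0.3]
opening: 0.68
```

```bash
python3 - <<'E'
from h import *
V={n:cam(n) for n in ("scene","side")}
s=bot.read_state(); print(s["position"],s["time_s"])
T=[]
for n in V:
    im=V[n][0]["image"]; u,w=proj(V[n],[.531,.052,.08])[0]; u,w=int(u),int(w)
    T.append(cv2.resize(im[w-45:w+45,u-50:u+50],(400,360),interpolation=2))
cv2.imwrite("pics/d.png",np.hstack(T))
E
```

```text
[0.53436267 0.05083563 0.13472881] 9.95
```

View pics/d.png

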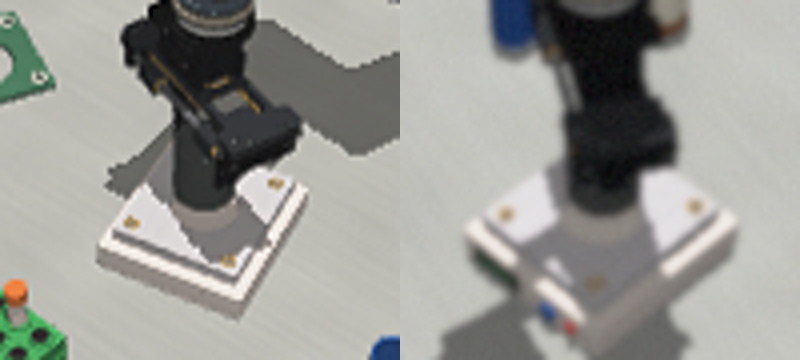

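Call:
arm_command(
  translation=[
    [-0.03,0.02,0],
    [-0.03,0.15,0],
    [-0.03,0.3,0],
    [-0.03,0.4,0],
    [-0.03,0.4,0],
  ],
  rotation=[
    [0,0,0],
    [0,0,0],
    [0,0,0],
    [0,0,0],
    [0,0,0],
  ],
  grip=[1,1,1,1,1],
)

```text
time_s: 10.45
position: [0.5297, 0.0518, 0.0995]
tcp_rot: [[0.938, -0.004, 0.347], [-0.347, 0.0, 0.938], [-0.004, -1.0, -0.001]]
force: [-0.6, -0.4, -1.3]
opening: 0.683
```

Call:
arm_command(
  translation=[
    [0,0.1,0],
    [0,0.18,0],
    [0,0.26,0],
    [0,0.31,0],
    [0,0.31,0],
  ],
  rotation=[
    [0,0,0],
    [0,0,0],
    [0,0,0],
    [0,0,0],
    [0,0,0],
  ],
  grip=[1,1,1,1,1],
)

```text
time_s: 10.95
position: [0.5311, 0.0517, 0.0766]
tcp_rot: [[0.938, 0.0, 0.347], [-0.347, -0.0, 0.938], [0.0, -1.0, 0.0]]
force: [1.2, -0.6, 0.2]
opening: 0.674
```

Call:
arm_command(
  translation=[
    [0,0,0],
    [0,0,0],
    [0,0,0],
    [0,0,0],
    [0,0,0],
  ],
  rotation=[
    [0,0,0],
    [0,0,0],
    [0,0,0],
    [0,0,0],
    [0,0,0],
  ],
  grip=[-1,-1,-1,-1,-1],
)

```text
time_s: 11.45
position: [0.531, 0.0517, 0.0766]
tcp_rot: [[0.938, 0.0, 0.347], [-0.347, -0.0, 0.938], [0.0, -1.0, 0.0]]
force: [-0.7, -0.2, -0.2]
opening: 0.983
```

Call:
arm_command(
  translation=[
    [0,-0.1,0],
    [0,-0.5,0],
    [0,-1,0],
    [0,-1,0],
  ],
  rotation=[
    [0,0,0],
    [0,0,0],
    [0,0,0],
    [0,0,0],
  ],
  grip=[-1,-1,-1,-1],
)

```text
time_s: 11.85
position: [0.5345, 0.0515, 0.1616]
tcp_rot: [[0.938, 0.011, 0.347], [-0.347, -0.001, 0.938], [0.011, -1.0, 0.003]]
force: [1.0, -0.2, 1.1]
opening: 0.996
```

Call:
arm_command(
  translation=[
    [0,-0.5,0],
    [0,-1,0],
    [0,-1,0],
  ],
  rotation=[
    [0,0,0],
    [0,0,0],
    [0,0,0],
  ],
  grip=[-1,-1,-1],
)

```text
time_s: 12.15
position: [0.5343, 0.0515, 0.2417]
tcp_rot: [[0.938, 0.012, 0.347], [-0.347, -0.001, 0.938], [0.011, -1.0, 0.003]]
force: [0.6, 0.1, -0.3]
opening: 1.001
```

Call:
arm_command(
  translation=[
    [0,0,0.4],
    [-0.07,0,0.83],
    [-0.07,0,0.83],
  ],
  rotation=[
    [0,0,0],
    [0,0,0],
    [0,0,0],
  ],
  grip=[-1,-1,-1],
)

```text
time_s: 12.45
position: [0.5489, 0.119, 0.236]
tcp_rot: [[0.939, 0.0, 0.344], [-0.344, 0.002, 0.939], [-0.0, -1.0, 0.002]]
force: [-0.7, -1.1, 0.3]
opening: 1.0
```

Call:
arm_command(
  translation=[
    [0,0,0.4],
    [-0.07,0,0.83],
    [-0.07,0,0.83],
  ],
  rotation=[
    [0,0,0],
    [0,0,0],
    [0,0,0],
  ],
  grip=[-1,-1,-1],
)

```text
time_s: 12.75
position: [0.5667, 0.1829, 0.2358]
tcp_rot: [[0.939, -0.0, 0.344], [-0.344, 0.001, 0.939], [-0.001, -1.0, 0.001]]
force: [-0.2, -0.3, 0.2]
opening: 0.999
```

Call:
arm_command(
  translation=[
    [0,0,0.4],
    [-0.07,0,0.83],
    [-0.07,0,0.83],
  ],
  rotation=[
    [0,0,0],
    [0,0,0],
    [0,0,0],
  ],
  grip=[-1,-1,-1],
)

```text
time_s: 13.05
position: [0.5846, 0.2467, 0.2358]
tcp_rot: [[0.939, 0.0, 0.345], [-0.345, 0.001, 0.939], [-0.0, -1.0, 0.001]]
force: [-0.7, 0.9, -0.8]
opening: 1.002
```

Call:
arm_command(
  translation=[
    [0,0,0.4],
    [-0.07,0,0.83],
    [-0.07,0,0.83],
    [-0.07,0,0.83],
  ],
  rotation=[
    [0,0,0],
    [0,0,0],
    [0,0,0],
    [0,0,0],
  ],
  grip=[-1,-1,-1,-1],
)

```text
time_s: 13.45
position: [0.6016, 0.3075, 0.2355]
tcp_rot: [[0.938, -0.002, 0.347], [-0.347, -0.002, 0.938], [-0.001, -1.0, -0.002]]
force: [0.5, -1.2, -0.1]
opening: 0.999
```

```bash
python3 w.py w4 blue_cup_mid:0.0475 steel_cup_mid:0.0485; python3 - <<'E'
from h import *
v=cam("wrist"); im=v[0]["image"]; s=bot.read_state(); print(s["position"],s["tcp_rot"])
hsv=cv2.cvtColor(im,cv2.COLOR_BGR2HSV); m=((hsv[...,0]>100)&(hsv[...,0]<130)&(hsv[...,1]>120)&(hsv[...,2]>25)).astype(np.uint8)
n,l,st,c=cv2.connectedComponentsWithStats(m); print([(st[i],c[i]) for i in range(1,n) if st[i][4]>100])
p=(.602,.3095); th=np.linspace(0,6.28,80); o=im.copy()
for z in (0,.095):
    for q in proj(v,np.c_[p[0]+.021*np.cos(th),p[1]+.021*np.sin(th),0*th+z]): cv2.circle(o,tuple(int(x) for x in q),0,(0,0,255),-1)
T=[cv2.resize(o[100:250,180:380],(400,300),interpolation=2)]
V=cam("side"); u,w=proj(V,[.531,.052,.06])[0].astype(int); T.append(cv2.resize(V[0]["image"][w-45:w+45,u-60:u+60],(400,300),interpolation=2))
cv2.imwrite("pics/e.png",np.hstack(T))
E
```

```text
13.5 [0.6016 0.307  0.2357] cam [0.5355 0.3338 0.3761] fwd [ 0.2411 -0.0926 -0.9661]
blue_cup_mid 0.71 [283, 191] @z [0.604  0.3084 0.0475] ray [ 0.2034 -0.0754 -0.9762]
steel_cup_mid 0.79 [11, 211] @z [0.5307 0.0546 0.0485] ray [-0.0113 -0.6487 -0.761 ]
[0.60203386 0.30689174 0.23637182] [[ 9.37210788e-01 -9.56255721e-04  3.48762131e-01]
 [-3.48762923e-01 -8.44465512e-04  9.37210601e-01]
 [-6.01695407e-04 -9.99999186e-01 -1.12494873e-03]]
[(array([ 261,  162,   48,   62, 2300], dtype=int32), array([284.49869565, 193.80434783]))]
```

View pics/e.png

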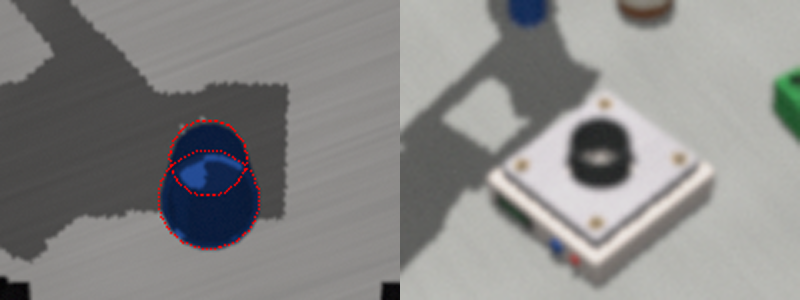

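Call:
arm_command(
  translation=[
    [0,0.4,0.03],
    [0,0.8,0.03],
    [0,1,0.03],
    [0,1,0.03],
  ],
  rotation=[
    [0,0,0],
    [0,0,0],
    [0,0,0],
    [0,0,0],
  ],
  grip=[-1,-1,-1,-1],
)

```text
time_s: 14.1
position: [0.6011, 0.3093, 0.1535]
tcp_rot: [[0.937, -0.006, 0.348], [-0.348, -0.002, 0.937], [-0.005, -1.0, -0.004]]
force: [-0.9, -0.8, 0.1]
opening: 0.998
```

Call:
arm_command(
  translation=[
    [0,0.3,0],
    [0,0.6,0],
    [0,0.85,0],
    [0,0.85,0],
    [0,0.85,0],
  ],
  rotation=[
    [0,0,0],
    [0,0,0],
    [0,0,0],
    [0,0,0],
    [0,0,0],
  ],
  grip=[-1,-1,-1,-1,-1],
)

```text
time_s: 14.6
position: [0.6039, 0.3107, 0.0897]
tcp_rot: [[0.938, 0.001, 0.348], [-0.348, 0.0, 0.938], [0.001, -1.0, 0.001]]
force: [0.5, -0.4, 0.4]
opening: 1.001
```

Call:
arm_command(
  translation=[
    [0,0,0],
    [0,0,0],
    [0,0,0],
    [0,0,0],
    [0,0,0],
  ],
  rotation=[
    [0,0,0],
    [0,0,0],
    [0,0,0],
    [0,0,0],
    [0,0,0],
  ],
  grip=[1,1,1,1,1],
)

```text
time_s: 15.1
position: [0.6032, 0.3109, 0.0889]
tcp_rot: [[0.938, 0.0, 0.347], [-0.347, 0.0, 0.938], [0.0, -1.0, 0.0]]
force: [-0.3, -0.3, -0.9]
opening: 0.632
```

Call:
arm_command(
  translation=[
    [0,0,0],
    [0,0,0],
    [0,0,0],
    [0,0,0],
    [0,0,0],
  ],
  rotation=[
    [0,0,0],
    [0,0,0],
    [0,0,0],
    [0,0,0],
    [0,0,0],
  ],
  grip=[1,1,1,1,1],
)

```text
time_s: 15.6
position: [0.603, 0.3108, 0.0885]
tcp_rot: [[0.938, -0.0, 0.347], [-0.347, -0.0, 0.938], [-0.0, -1.0, -0.0]]
force: [-1.7, 0.1, -0.0]
opening: 0.471
```

Call:
arm_command(
  translation=[
    [0,-0.2,0],
    [0,-0.6,0],
    [0,-1,0],
  ],
  rotation=[
    [0,0,0],
    [0,0,0],
    [0,0,0],
  ],
  grip=[1,1,1],
)

```text
time_s: 15.9
position: [0.6028, 0.3107, 0.1696]
tcp_rot: [[0.938, -0.001, 0.347], [-0.347, -0.0, 0.938], [-0.001, -1.0, -0.001]]
force: [0.0, -0.5, -0.3]
opening: 0.476
```

Call:
arm_command(
  translation=[
    [0,-0.5,0],
    [0,-1,0],
    [0,-1,0],
  ],
  rotation=[
    [0,0,0],
    [0,0,0],
    [0,0,0],
  ],
  grip=[1,1,1],
)

```text
time_s: 16.2
position: [0.6069, 0.3122, 0.2573]
tcp_rot: [[0.938, 0.015, 0.347], [-0.347, 0.005, 0.938], [0.012, -1.0, 0.01]]
force: [0.4, 0.1, 0.5]
opening: 0.474
```

Call:
arm_command(
  translation=[
    [0.1,0,-0.4],
    [0.25,-0.1,-0.84],
    [0.25,-0.1,-0.84],
  ],
  rotation=[
    [0,0,0],
    [0,0,0],
    [0,0,0],
  ],
  grip=[1,1,1],
)

```text
time_s: 16.5
position: [0.5986, 0.2371, 0.2577]
tcp_rot: [[0.937, 0.001, 0.351], [-0.351, -0.002, 0.937], [0.001, -1.0, -0.002]]
force: [0.6, 0.3, -0.2]
opening: 0.473
```

Call:
arm_command(
  translation=[
    [0.1,0,-0.4],
    [0.25,0,-0.84],
    [0.25,0,-0.84],
  ],
  rotation=[
    [0,0,0],
    [0,0,0],
    [0,0,0],
  ],
  grip=[1,1,1],
)

```text
time_s: 16.8
position: [0.5937, 0.1675, 0.2565]
tcp_rot: [[0.936, -0.001, 0.351], [-0.351, -0.002, 0.936], [-0.0, -1.0, -0.002]]
force: [-0.2, 0.3, -0.9]
opening: 0.475
```

Call:
arm_command(
  translation=[
    [0.1,0,-0.4],
    [0.25,0,-0.84],
    [0.25,0,-0.84],
  ],
  rotation=[
    [0,0,0],
    [0,0,0],
    [0,0,0],
  ],
  grip=[1,1,1],
)

```text
time_s: 17.1
position: [0.5895, 0.0982, 0.2565]
tcp_rot: [[0.936, -0.0, 0.351], [-0.351, -0.001, 0.936], [0.0, -1.0, -0.001]]
force: [0.1, 0.7, -0.5]
opening: 0.473
```

Call:
arm_command(
  translation=[
    [0.1,0,-0.4],
    [0.25,0,-0.84],
    [0.25,0,-0.84],
    [0.25,0,-0.84],
  ],
  rotation=[
    [0,0,0],
    [0,0,0],
    [0,0,0],
    [0,0,0],
  ],
  grip=[1,1,1,1],
)

```text
time_s: 17.5
position: [0.585, 0.0317, 0.2566]
tcp_rot: [[0.937, 0.0, 0.349], [-0.349, 0.001, 0.937], [-0.0, -1.0, 0.001]]
force: [-0.3, -0.1, -0.2]
opening: 0.476
```

```bash
python3 w.py w5 steel_cup_mid:0.0485 blue_cup_mid:0.2; python3 - <<'E'
from h import *
v=cam("wrist"); s=bot.read_state(); print(s["position"],s["tcp_rot"])
o=v[0]["image"].copy();th=np.linspace(0,6.28,120)
for p,r,z in (((.531,.052),.03,.082),((.531,.052),.027,.082),((.531,.0522),.0345,.05)):
    for q in proj(v,np.c_[p[0]+r*np.cos(th),p[1]+r*np.sin(th),0*th+z]): cv2.circle(o,tuple(int(x) for x in q),0,(0,0,255),-1)
cv2.imwrite("pics/f.png",cv2.resize(o[20:300,140:440],(640,600),interpolation=2))
E
```

```text
17.55 [0.5849 0.0323 0.2565] cam [0.5187 0.0576 0.397 ] fwd [ 0.243  -0.0899 -0.9659]
steel_cup_mid 0.69 [205, 106] @z [ 0.4872 -0.01    0.0485] ray [-0.0883 -0.1897 -0.9779]
[0.58471759 0.03257056 0.2564867 ] [[ 9.38305951e-01 -1.33132906e-04  3.45806196e-01]
 [-3.45806070e-01  5.77027577e-04  9.38305829e-01]
 [-3.24459094e-04 -9.99999825e-01  4.95390242e-04]]
```

View pics/f.png

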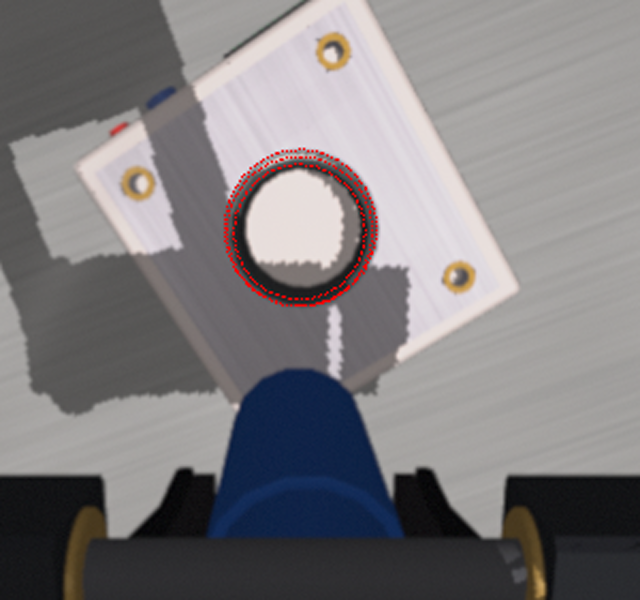

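Call:
arm_command(
  translation=[
    [-0.36,0,0],
    [-0.72,0,0],
    [-0.72,0,0],
    [-0.72,0,0],
  ],
  rotation=[
    [0,0,0],
    [0,0,0],
    [0,0,0],
    [0,0,0],
  ],
  grip=[1,1,1,1],
)

```text
time_s: 18.1
position: [0.5308, 0.052, 0.2569]
tcp_rot: [[0.938, 0.001, 0.346], [-0.346, -0.0, 0.938], [0.001, -1.0, 0.0]]
force: [0.1, 0.7, -0.4]
opening: 0.472
```

Call:
arm_command(
  translation=[
    [0,0.3,0],
    [0,0.6,0],
    [0,0.8,0],
    [0,0.8,0],
    [0,0.8,0],
  ],
  rotation=[
    [0,0,0],
    [0,0,0],
    [0,0,0],
    [0,0,0],
    [0,0,0],
  ],
  grip=[1,1,1,1,1],
)

```text
time_s: 18.6
position: [0.5319, 0.0509, 0.1927]
tcp_rot: [[0.938, 0.001, 0.347], [-0.347, -0.0, 0.938], [0.001, -1.0, 0.0]]
force: [0.2, 1.0, 0.0]
opening: 0.475
```

```bash
python3 - <<'E'
from h import *
s=bot.read_state(); print(s["position"],s["time_s"])
for f in ("w3","w5"):
    im=cv2.imread("pics/%s.png"%f); print(f,im[120,280],im[122,270],im[60,420])
V={n:cam(n) for n in ("scene","side")}
T=[]
for n in V:
    print(n,models.recognise(n,"steel_cup_mid")[:1],models.recognise(n,"blue_cup_mid")[:1])
    im=V[n][0]["image"]; u,w=proj(V[n],[.531,.052,.09])[0].astype(int)
    T.append(cv2.resize(im[w-40:w+40,u-50:u+50],(400,320),interpolation=2))
cv2.imwrite("pics/g.png",np.hstack(T))
E
```

```text
[0.53192312 0.0509375  0.19269035] 18.6
w3 [218 221 230] [218 220 230] [153 155 157]
w5 [220 222 231] [219 222 232] [154 156 158]
scene [{'extent': [0.527, 0.4807, 0.5538, 0.5152], 'conf': 0.45}] [{'extent': [0.5241, 0.4352, 0.5525, 0.4924], 'conf': 0.53}]
side [{'extent': [0.4511, 0.4707, 0.4754, 0.5243], 'conf': 0.72}] [{'extent': [0.4561, 0.459, 0.4745, 0.4802], 'conf': 0.55}]
```

View pics/g.png

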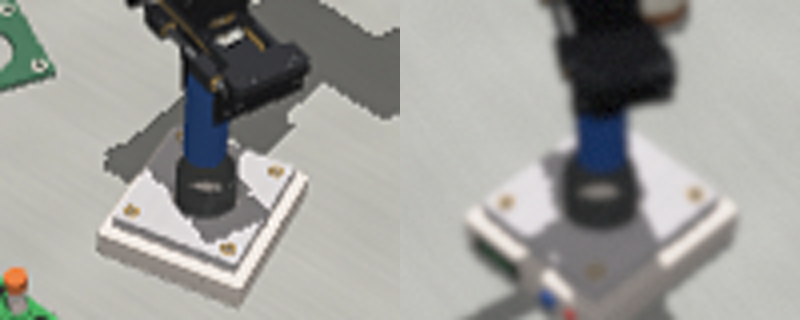

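Call:
arm_command(
  translation=[
    [-0.01,0.2,0.01],
    [-0.01,0.4,0.01],
    [-0.01,0.6,0.01],
    [-0.01,0.75,0.01],
    [-0.01,0.75,0.01],
  ],
  rotation=[
    [0,0,0],
    [0,0,0],
    [0,0,0],
    [0,0,0],
    [0,0,0],
  ],
  grip=[1,1,1,1,1],
)

```text
time_s: 19.4
position: [0.5294, 0.0521, 0.1314]
tcp_rot: [[0.938, -0.003, 0.348], [-0.348, 0.0, 0.938], [-0.003, -1.0, -0.001]]
force: [-0.3, 1.0, -0.5]
opening: 0.474
```

Call:
arm_command(
  translation=[
    [0,0.1,0],
    [0,0.18,0],
    [0,0.24,0],
    [0,0.27,0],
    [0,0.27,0],
  ],
  rotation=[
    [0,0,0],
    [0,0,0],
    [0,0,0],
    [0,0,0],
    [0,0,0],
  ],
  grip=[1,1,1,1,1],
)

```text
time_s: 19.9
position: [0.5301, 0.052, 0.1107]
tcp_rot: [[0.938, -0.001, 0.347], [-0.347, 0.0, 0.938], [-0.001, -1.0, -0.0]]
force: [0.1, 0.3, -0.9]
opening: 0.473
```

Call:
arm_command(
  translation=[
    [0,0.02,0],
    [0,0.03,0],
    [0,0.03,0],
  ],
  rotation=[
    [0,0,0],
    [0,0,0],
    [0,0,0],
  ],
  grip=[1,1,1],
)

```text
time_s: 20.2
position: [0.5303, 0.052, 0.1086]
tcp_rot: [[0.938, 0.0, 0.347], [-0.347, -0.0, 0.938], [0.0, -1.0, 0.0]]
force: [-0.4, 1.0, -1.7]
opening: 0.477
```

Call:
arm_command(
  translation=[
    [0,0,0],
    [0,0,0],
    [0,0,0],
    [0,0,0],
    [0,0,0],
  ],
  rotation=[
    [0,0,0],
    [0,0,0],
    [0,0,0],
    [0,0,0],
    [0,0,0],
  ],
  grip=[-1,-1,-1,-1,-1],
)

```text
time_s: 20.7
position: [0.5303, 0.052, 0.1086]
tcp_rot: [[0.938, 0.0, 0.347], [-0.347, -0.0, 0.938], [0.0, -1.0, 0.0]]
force: [-0.1, -0.9, -0.3]
opening: 0.841
```

Call:
arm_command(
  translation=[
    [0,0,0],
    [0,-0.4,0],
    [0,-0.8,0],
    [0,-1,0],
  ],
  rotation=[
    [0,0,0],
    [0,0,0],
    [0,0,0],
    [0,0,0],
  ],
  grip=[-1,-1,-1,-1],
)

```text
time_s: 21.1
position: [0.5314, 0.0519, 0.1908]
tcp_rot: [[0.938, 0.004, 0.347], [-0.347, -0.0, 0.938], [0.003, -1.0, 0.001]]
force: [0.9, 0.0, -0.6]
opening: 1.001
```

Call:
arm_command(
  translation=[
    [0,-0.5,0],
    [0,-1,0],
    [0,-1,0],
  ],
  rotation=[
    [0,0,0],
    [0,0,0],
    [0,0,0],
  ],
  grip=[-1,-1,-1],
)

```text
time_s: 21.4
position: [0.5337, 0.0518, 0.2741]
tcp_rot: [[0.938, 0.012, 0.347], [-0.347, -0.001, 0.938], [0.012, -1.0, 0.003]]
force: [1.0, 0.3, 0.5]
opening: 1.005
```

Call:
arm_command(
  translation=[
    [0.17,0,-0.42],
    [0.35,0,-0.85],
    [0.35,0,-0.85],
  ],
  rotation=[
    [0,0,0],
    [0,0,0],
    [0,0,0],
  ],
  grip=[-1,-1,-1],
)

```text
time_s: 21.7
position: [0.5332, -0.025, 0.2681]
tcp_rot: [[0.936, 0.0, 0.351], [-0.351, -0.002, 0.936], [0.001, -1.0, -0.002]]
force: [-0.4, 0.2, 0.1]
opening: 1.001
```

Call:
arm_command(
  translation=[
    [0.17,0,-0.42],
    [0.35,0,-0.85],
    [0.35,0,-0.85],
  ],
  rotation=[
    [0,0,0],
    [0,0,0],
    [0,0,0],
  ],
  grip=[-1,-1,-1],
)

```text
time_s: 22.0
position: [0.536, -0.0983, 0.2679]
tcp_rot: [[0.936, 0.0, 0.351], [-0.351, -0.002, 0.936], [0.001, -1.0, -0.001]]
force: [0.6, 0.1, 0.3]
opening: 1.0
```

Call:
arm_command(
  translation=[
    [0.17,0,-0.42],
    [0.35,0,-0.85],
    [0.35,0,-0.85],
  ],
  rotation=[
    [0,0,0],
    [0,0,0],
    [0,0,0],
  ],
  grip=[-1,-1,-1],
)

```text
time_s: 22.3
position: [0.5387, -0.1714, 0.268]
tcp_rot: [[0.936, 0.001, 0.351], [-0.351, -0.001, 0.936], [0.001, -1.0, -0.001]]
force: [0.9, 0.6, -0.9]
opening: 0.999
```

Call:
arm_command(
  translation=[
    [0.17,0,-0.42],
    [0.35,0,-0.85],
    [0.35,0,-0.85],
  ],
  rotation=[
    [0,0,0],
    [0,0,0],
    [0,0,0],
  ],
  grip=[-1,-1,-1],
)

```text
time_s: 22.6
position: [0.5413, -0.2446, 0.268]
tcp_rot: [[0.937, 0.001, 0.35], [-0.35, -0.001, 0.937], [0.001, -1.0, -0.001]]
force: [0.3, 0.2, 0.1]
opening: 0.996
```

Call:
arm_command(
  translation=[
    [0.17,0,-0.42],
    [0.35,0,-0.85],
    [0.35,0,-0.85],
    [0.35,0,-0.85],
  ],
  rotation=[
    [0,0,0],
    [0,0,0],
    [0,0,0],
    [0,0,0],
  ],
  grip=[-1,-1,-1,-1],
)

```text
time_s: 23.0
position: [0.5432, -0.3139, 0.2677]
tcp_rot: [[0.938, -0.001, 0.348], [-0.348, 0.003, 0.938], [-0.002, -1.0, 0.002]]
force: [0.4, -0.5, -0.7]
opening: 1.002
```

```bash
python3 w.py w6 clamp_hole0:0.008 clamp_bar:0.089 clamp_mid:0; python3 -c "
from h import *
s=bot.read_state();print(s['joint_positions'],s['tcp_rot'])"
```

```text
23.05 [ 0.5432 -0.3133  0.2678] cam [ 0.4772 -0.2882  0.4083] fwd [ 0.2417 -0.0886 -0.9663]
clamp_hole0 0.96 [242, 69] @z [ 0.4193 -0.3129  0.008 ] ray [-0.1427 -0.0611 -0.9879]
clamp_hole0 0.93 [234, 166] @z [ 0.5128 -0.361   0.008 ] ray [ 0.0873 -0.1783 -0.9801]
clamp_hole0 0.74 [319, 185] @z [ 0.5685 -0.2758  0.008 ] ray [ 0.2224  0.0301 -0.9745]
clamp_hole0 0.6 [334, 83] @z [ 0.4674 -0.224   0.008 ] ray [-0.024   0.1583 -0.9871]
clamp_bar 0.84 [282, 131] @z [ 0.4914 -0.2932  0.089 ] ray [ 0.0445 -0.0156 -0.9989]
[-4.01781972e+01  2.90305617e+01  8.01568279e+01  2.73855833e-02
  7.08938232e+01 -1.09954056e+02] [[ 9.38292777e-01 -7.91565778e-04  3.45841060e-01]
 [-3.45839959e-01  1.25952716e-03  9.38292671e-01]
 [-1.17831658e-03 -9.99998894e-01  9.08050164e-04]]
```

View pics/w6.png

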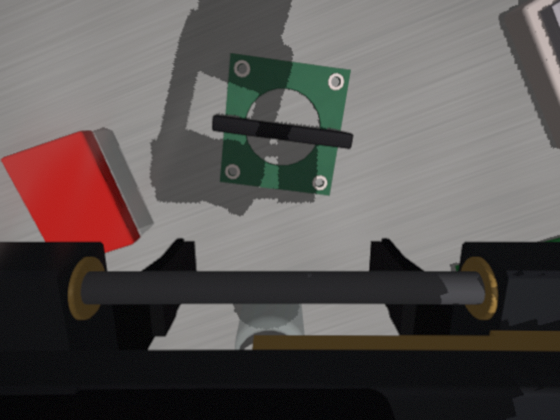

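```bash
cat > plate.py <<'E'
from h import *
from scipy.optimize import least_squares
np.set_printoptions(precision=4,suppress=True)
def rings(im,seeds,r=13):
    out=[]
    for x,y in seeds:
        x,y=int(x),int(y); w=im[y-r:y+r,x-r:x+r].astype(int); 
        m=((w.max(2)-w.min(2)<40)&(w.min(2)>w.min(2).min()+0.45*(w.min(2).max()-w.min(2).min()))).astype(np.uint8)
        cs,_=cv2.findContours(m,cv2.RETR_EXTERNAL,cv2.CHAIN_APPROX_NONE)
        k=max(cs,key=cv2.contourArea); (a,b),rr=cv2.minEnclosingCircle(k); out.append((a+x-r,b+y-r,rr))
    return np.array(out)
L=np.array([[56,51],[-56,51],[-56,-51],[56,-51]])/1000
def fit(P,L):
    Lc=L-L.mean(0);Pc=P-P.mean(0)
    a=np.arctan2((Lc[:,0]*Pc[:,1]-Lc[:,1]*Pc[:,0]).sum(),(Lc*Pc).sum());R=np.array([[np.cos(a),-np.sin(a)],[np.sin(a),np.cos(a)]])
    t=P.mean(0)-R@L.mean(0);return np.degrees(a),t,1000*(P-(L@R.T+t)),np.linalg.norm(Pc)/np.linalg.norm(Lc)
E
python3 - <<'E'
from plate import *
v=cam("wrist"); r=rings(v[0]["image"],[(319,183),(334,82),(242,69),(232,171)]); print(r)
# try: P3=(+x,+y),P4=(-x,+y),P1=(-x,-y),P2=(+x,-y)
P=np.array([plane(v,(q[0]/560,q[1]/420),.008)[:2] for q in r]); print(P)
print(fit(P,L)); s=bot.read_state(); print(s["position"])
E
```

```text
[[319.8882 182.1706   7.4151]
 [335.2105  81.0789   8.5471]
 [241.9238  67.7781   8.7786]
 [232.1618 170.6985   7.8862]]
[[ 0.5658 -0.2735]
 [ 0.466  -0.2225]
 [ 0.4185 -0.3123]
 [ 0.5178 -0.3646]]
(np.float64(-27.602203473701586), array([ 0.492 , -0.2932]), array([[ 0.4855,  0.4407],
       [-0.0607, -0.3868],
       [-0.2289,  0.177 ],
       [-0.1959, -0.2309]]), np.float64(1.001879782669168))
[ 0.5435 -0.3137  0.2685]
```

Call:
arm_command(
  translation=[
    [0,0,0],
    [0,0,0],
    [0,0,0],
    [0,0,0],
    [0,0,0],
  ],
  rotation=[
    [0,0.13,0],
    [0,0.27,0],
    [0,0.41,0],
    [0,0.541,0],
    [0,0.541,0],
  ],
  grip=[-1,-1,-1,-1,-1],
)

```text
time_s: 23.75
position: [0.5435, -0.3145, 0.2687]
tcp_rot: [[0.606, -0.0, 0.796], [-0.796, 0.0, 0.606], [-0.0, -1.0, 0.0]]
force: [0.4, 0.4, -0.3]
opening: 1.005
```

Call:
arm_command(
  translation=[
    [0,0,0],
    [0,0,0],
    [0,0,0],
    [0,0,0],
    [0,0,0],
  ],
  rotation=[
    [0,0.13,0],
    [0,0.27,0],
    [0,0.41,0],
    [0,0.541,0],
    [0,0.541,0],
  ],
  grip=[-1,-1,-1,-1,-1],
)

```text
time_s: 24.25
position: [0.5435, -0.3149, 0.2687]
tcp_rot: [[0.086, -0.0, 0.996], [-0.996, 0.0, 0.086], [-0.0, -1.0, -0.0]]
force: [0.4, -0.2, 0.3]
opening: 1.001
```

Call:
arm_command(
  translation=[
    [0,0,0],
    [0,0,0],
    [0,0,0],
    [0,0,0],
    [0,0,0],
  ],
  rotation=[
    [0,0.13,0],
    [0,0.27,0],
    [0,0.41,0],
    [0,0.541,0],
    [0,0.541,0],
  ],
  grip=[-1,-1,-1,-1,-1],
)

```text
time_s: 24.75
position: [0.5435, -0.3151, 0.2686]
tcp_rot: [[-0.461, -0.0, 0.888], [-0.888, 0.0, -0.461], [-0.0, -1.0, -0.0]]
force: [-1.3, -1.1, 0.6]
opening: 1.002
```

Call:
arm_command(
  translation=[
    [0,0,-0.35],
    [0.07,0,-0.69],
    [0.07,0,-0.69],
    [0.07,0,-0.69],
    [0.07,0,-0.69],
  ],
  rotation=[
    [0,0,0],
    [0,0,0],
    [0,0,0],
    [0,0,0],
    [0,0,0],
  ],
  grip=[-1,-1,-1,-1,-1],
)

```text
time_s: 25.25
position: [0.4929, -0.2954, 0.269]
tcp_rot: [[-0.463, 0.002, 0.886], [-0.886, -0.001, -0.463], [0.0, -1.0, 0.002]]
force: [-0.0, -0.2, 0.6]
opening: 1.0
```

```bash
python3 w.py w7 clamp_bar:0.089 clamp_hole0:0.008; python3 -c "
from h import *
s=bot.read_state();R=np.array(s['tcp_rot']);print(s['position'],R, np.degrees(np.arctan2(R[1,2],R[0,2])),s['joint_positions'])"
```

```text
25.3 [ 0.493  -0.2954  0.2688] cam [ 0.5256 -0.2309  0.4094] fwd [-0.1191 -0.2321 -0.9654]
clamp_bar 0.89 [283, 188] @z [ 0.4949 -0.2925  0.089 ] ray [-0.0937 -0.1878 -0.9777]
clamp_bar 0.21 [332, 130] @z [ 0.5585 -0.2659  0.089 ] ray [ 0.1014 -0.1078 -0.989 ]
clamp_hole0 0.76 [232, 129] @z [ 0.4676 -0.2221  0.008 ] ray [-0.143   0.0218 -0.9895]
clamp_hole0 0.63 [331, 133] @z [ 0.5644 -0.2769  0.008 ] ray [ 0.0955 -0.1134 -0.989 ]
clamp_hole0 0.62 [470, 159] @z [ 0.693  -0.3779  0.008 ] ray [ 0.3645 -0.3201 -0.8744]
clamp_hole0 0.6 [329, 215] @z [ 0.521  -0.3628  0.008 ] ray [-0.011  -0.3122 -0.95  ]
clamp_hole0 0.58 [235, 217] @z [ 0.4195 -0.3125  0.008 ] ray [-0.2509 -0.1927 -0.9487]
[ 0.49274503 -0.29516109  0.26857655] [[-4.63681112e-01  6.37023807e-04  8.86001930e-01]
 [-8.86002145e-01 -5.16659170e-04 -4.63680852e-01]
 [ 1.62385280e-04 -9.99999664e-01  8.03969558e-04]] -27.624892127640134 [-4.20659663e+01  2.47191394e+01  8.79558140e+01  2.68608245e-03
  6.72781176e+01 -1.44421070e+01]
```

Call:
arm_command(
  translation=[
    [-0.02,0.4,-0.01],
    [-0.02,0.8,-0.01],
    [-0.02,1,-0.01],
    [-0.02,1,-0.01],
  ],
  rotation=[
    [0,0,0],
    [0,0,0],
    [0,0,0],
    [0,0,0],
  ],
  grip=[-1,-1,-1,-1],
)

```text
time_s: 25.8
position: [0.491, -0.2919, 0.1858]
tcp_rot: [[-0.464, -0.004, 0.886], [-0.886, 0.004, -0.464], [-0.001, -1.0, -0.006]]
force: [0.3, 1.3, 0.1]
opening: 1.002
```

Call:
arm_command(
  translation=[
    [0,0.3,0],
    [0,0.6,0],
    [0,0.9,0],
    [0,0.9,0],
    [0,0.9,0],
  ],
  rotation=[
    [0,0,0],
    [0,0,0],
    [0,0,0],
    [0,0,0],
    [0,0,0],
  ],
  grip=[-1,-1,-1,-1,-1],
)

```text
time_s: 26.3
position: [0.4927, -0.2935, 0.1173]
tcp_rot: [[-0.465, 0.001, 0.886], [-0.886, -0.001, -0.465], [0.0, -1.0, 0.001]]
force: [-0.2, -0.1, -0.3]
opening: 1.0
```

Call:
arm_command(
  translation=[
    [0,0.15,0],
    [0,0.3,0],
    [0,0.3,0],
    [0,0.3,0],
    [0,0.3,0],
  ],
  rotation=[
    [0,0,0],
    [0,0,0],
    [0,0,0],
    [0,0,0],
    [0,0,0],
  ],
  grip=[-1,-1,-1,-1,-1],
)

```text
time_s: 26.8
position: [0.4922, -0.2931, 0.0928]
tcp_rot: [[-0.465, 0.0, 0.885], [-0.885, -0.0, -0.465], [0.0, -1.0, 0.0]]
force: [0.7, -0.0, 0.5]
opening: 1.001
```

Close on the bar and lift a little.

Call:
arm_command(
  translation=[
    [0,0,0],
    [0,0,0],
    [0,0,0],
    [0,0,0],
    [0,0,0],
  ],
  rotation=[
    [0,0,0],
    [0,0,0],
    [0,0,0],
    [0,0,0],
    [0,0,0],
  ],
  grip=[1,1,1,1,1],
)

```text
time_s: 27.3
position: [0.492, -0.293, 0.0926]
tcp_rot: [[-0.465, 0.0, 0.885], [-0.885, -0.0, -0.465], [0.0, -1.0, 0.0]]
force: [-0.3, 0.1, -0.7]
opening: 0.627
```

Call:
arm_command(
  translation=[
    [0,0,0],
    [0,0,0],
    [0,0,0],
    [0,0,0],
    [0,0,0],
  ],
  rotation=[
    [0,0,0],
    [0,0,0],
    [0,0,0],
    [0,0,0],
    [0,0,0],
  ],
  grip=[1,1,1,1,1],
)

```text
time_s: 27.8
position: [0.4921, -0.293, 0.0926]
tcp_rot: [[-0.465, 0.0, 0.885], [-0.885, -0.0, -0.465], [0.0, -1.0, 0.0]]
force: [3.6, -1.8, 0.2]
opening: 0.172
```

Call:
arm_command(
  translation=[
    [0,0,0],
    [0,0,0],
    [0,0,0],
    [0,0,0],
    [0,0,0],
  ],
  rotation=[
    [0,0,0],
    [0,0,0],
    [0,0,0],
    [0,0,0],
    [0,0,0],
  ],
  grip=[1,1,1,1,1],
)

```text
time_s: 28.3
position: [0.4923, -0.2932, 0.0926]
tcp_rot: [[-0.465, 0.001, 0.885], [-0.885, -0.001, -0.465], [0.0, -1.0, 0.001]]
force: [1.8, -0.6, -0.9]
opening: 0.155
```

Call:
arm_command(
  translation=[
    [0,-0.1,0],
    [0,-0.3,0],
    [0,-0.6,0],
    [0,-0.8,0],
    [0,-0.8,0],
  ],
  rotation=[
    [0,0,0],
    [0,0,0],
    [0,0,0],
    [0,0,0],
    [0,0,0],
  ],
  grip=[1,1,1,1,1],
)

```text
time_s: 28.8
position: [0.4925, -0.2934, 0.1586]
tcp_rot: [[-0.465, 0.002, 0.885], [-0.885, -0.002, -0.465], [0.001, -1.0, 0.003]]
force: [0.2, -0.4, -4.7]
opening: 0.157
```

```bash
python3 w.py w8 clamp_hole0:0.07; python3 -c "
from h import *
s=bot.read_state();R=np.array(s['tcp_rot']);print(s['force'],s['moment'],s['opening'])"
```

```text
28.85 [ 0.4918 -0.2929  0.1573] cam [ 0.5252 -0.2289  0.299 ] fwd [-0.119  -0.2329 -0.9652]
clamp_hole0 0.84 [368, 149] @z [ 0.5644 -0.2761  0.07  ] ray [ 0.1654 -0.1993 -0.9659]
clamp_hole0 0.7 [198, 145] @z [ 0.4677 -0.2226  0.07  ] ray [-0.2438  0.0269 -0.9695]
[ 0.31546748 -0.80645074 -4.24466109] [-0.0965168   0.14590219  0.033857  ] 0.15402042440292166
```

Call:
arm_command(
  translation=[
    [0,-0.3,0],
    [0,-0.7,0],
    [0,-1,0],
    [0,-1,0],
  ],
  rotation=[
    [0,0,0],
    [0,0,0],
    [0,0,0],
    [0,0,0],
  ],
  grip=[1,1,1,1],
)

```text
time_s: 29.3
position: [0.4931, -0.2939, 0.2384]
tcp_rot: [[-0.465, 0.004, 0.885], [-0.885, -0.003, -0.465], [0.001, -1.0, 0.005]]
force: [0.9, -0.6, -3.3]
opening: 0.159
```

Call:
arm_command(
  translation=[
    [0,0,0],
    [0,-0.02,0],
    [0,-0.04,0],
    [0,-0.06,0],
    [0,-0.08,0],
  ],
  rotation=[
    [0,-0.1,0],
    [0,-0.24,0],
    [0,-0.38,0],
    [0,-0.52,0],
    [0,-0.655,0],
  ],
  grip=[1,1,1,1,1],
)

```text
time_s: 29.8
position: [0.4906, -0.2918, 0.2399]
tcp_rot: [[0.207, -0.004, 0.978], [-0.978, 0.004, 0.207], [-0.005, -1.0, -0.003]]
force: [0.2, 0.4, -3.9]
opening: 0.161
```

Call:
arm_command(
  translation=[
    [-0.2,0,0.07],
    [-0.5,0,0.17],
    [-0.82,0,0.27],
  ],
  rotation=[
    [0,0,0],
    [0,0,0],
    [0,0,0],
  ],
  grip=[1,1,1],
)

```text
time_s: 30.1
position: [0.4988, -0.2223, 0.2407]
tcp_rot: [[0.197, -0.003, 0.98], [-0.98, 0.003, 0.197], [-0.004, -1.0, -0.003]]
force: [-0.0, 0.3, -3.7]
opening: 0.154
```

Call:
arm_command(
  translation=[
    [-0.28,0,0.09],
    [-0.56,0,0.18],
    [-0.82,0,0.27],
  ],
  rotation=[
    [0,0,0],
    [0,0,0],
    [0,0,0],
  ],
  grip=[1,1,1],
)

```text
time_s: 30.4
position: [0.5065, -0.1529, 0.2409]
tcp_rot: [[0.199, -0.004, 0.98], [-0.98, 0.003, 0.199], [-0.004, -1.0, -0.003]]
force: [0.1, -0.1, -3.9]
opening: 0.156
```

```bash
python3 - <<'E'
from h import *
s=bot.read_state();R=np.array(s['tcp_rot']);print(s['position'],s['time_s'],np.degrees(np.arctan2(R[1,2],R[0,2])),R[:,1],s['opening'])
E
```

```text
[ 0.50646898 -0.15288586  0.24093809] 30.4 11.45801462662243 [-0.00399344  0.00288368 -0.99998787] 0.15625812582535056
```

Call:
arm_command(
  translation=[
    [-0.28,0,0.09],
    [-0.56,0,0.18],
    [-0.81,0,0.27],
  ],
  rotation=[
    [0,0,0],
    [0,0,0],
    [0,0,0],
  ],
  grip=[1,1,1],
)

```text
time_s: 30.7
position: [0.5143, -0.0852, 0.241]
tcp_rot: [[0.199, -0.004, 0.98], [-0.98, 0.002, 0.199], [-0.003, -1.0, -0.004]]
force: [0.4, -0.1, -3.2]
opening: 0.157
```

Call:
arm_command(
  translation=[
    [-0.28,0,0.09],
    [-0.56,0,0.18],
    [-0.81,0,0.27],
  ],
  rotation=[
    [0,0,0],
    [0,0,0],
    [0,0,0],
  ],
  grip=[1,1,1],
)

```text
time_s: 31.0
position: [0.5223, -0.0176, 0.241]
tcp_rot: [[0.199, -0.005, 0.98], [-0.98, 0.002, 0.199], [-0.003, -1.0, -0.004]]
force: [0.1, -0.6, -3.2]
opening: 0.155
```

Call:
arm_command(
  translation=[
    [-0.28,0,0.09],
    [-0.56,0,0.18],
    [-0.81,0,0.27],
    [-0.81,0,0.27],
    [-0.81,0,0.27],
  ],
  rotation=[
    [0,0,0],
    [0,0,0],
    [0,0,0],
    [0,0,0],
    [0,0,0],
  ],
  grip=[1,1,1,1,1],
)

```text
time_s: 31.5
position: [0.5308, 0.0488, 0.2414]
tcp_rot: [[0.201, -0.004, 0.98], [-0.98, 0.0, 0.201], [-0.001, -1.0, -0.004]]
force: [-0.5, 0.3, -3.9]
opening: 0.158
```

Call:
arm_command(
  translation=[
    [0,0,0],
    [0,0,0],
    [0,0,0],
  ],
  rotation=[
    [0,0,0],
    [0,0,0],
    [0,0,0],
  ],
  grip=[1,1,1],
)

```text
time_s: 31.8
position: [0.5322, 0.0471, 0.2428]
tcp_rot: [[0.199, -0.0, 0.98], [-0.98, -0.0, 0.199], [-0.0, -1.0, -0.0]]
force: [-0.5, -0.4, -3.7]
opening: 0.157
```

```bash
python3 w.py w9 clamp_hole0:0.155 block_hole0:0.05 blue_cup_mid:0.0665; python3 - <<'E'
from h import *
s=bot.read_state();R=np.array(s['tcp_rot']);print(s['position'],s['time_s'],np.degrees(np.arctan2(R[1,2],R[0,2])),R[:,1],s['opening'])
E
```

```text
31.85 [0.5323 0.0471 0.2429] cam [0.5183 0.118  0.3832] fwd [ 0.051  -0.2552 -0.9655]
clamp_hole0 0.98 [197, 145] @z [0.4681 0.0869 0.155 ] ray [-0.2131 -0.1317 -0.9681]
clamp_hole0 0.56 [365, 147] @z [0.5749 0.1072 0.155 ] ray [ 0.2403 -0.0456 -0.9696]
block_hole0 0.89 [342, 128] @z [0.5751 0.115  0.05  ] ray [ 0.1681 -0.0088 -0.9857]
block_hole0 0.85 [222, 127] @z [0.4653 0.0931 0.05  ] ray [-0.1566 -0.0734 -0.9849]
block_hole0 0.73 [336, 234] @z [0.5954 0.0117 0.05  ] ray [ 0.2152 -0.2967 -0.9304]
block_hole0 0.66 [225, 233] @z [ 0.4845 -0.0094  0.05  ] ray [-0.0943 -0.3555 -0.9299]
[0.53236817 0.04735272 0.24301796] 32.0 11.54765902660873 [ 1.11067878e-04 -2.80439859e-05 -9.99999993e-01] 0.15659378197418036
```

View pics/w9.png

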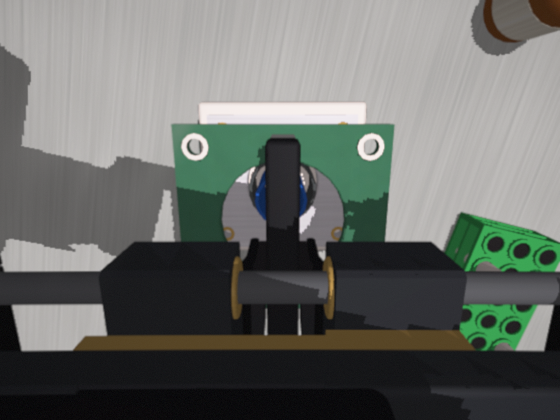

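```bash
cat > chk.py <<'E'
from plate import *
import sys
seeds=eval(sys.argv[1]) if len(sys.argv)>1 else None
v=cam("wrist"); s=bot.read_state(); R=np.array(s["tcp_rot"]); p=np.array(s["position"]); z=p[2]-.0926+.008
if not seeds:
    q=proj(v,[np.r_[p[:2]+R[:2,2]*d-R[:2,0]*.051,z] for d in (.056,-.056)]); seeds=[tuple(a) for a in q]
r=rings(v[0]["image"],seeds,18); print(r)
P=np.array([plane(v,(a[0]/560,a[1]/420),z)[:2] for a in r]); f=fit(P,L[:2]); print("plate yaw,ctr,scale",f[0],f[1],f[3])
print("TCP",p,"tool yaw",np.degrees(np.arctan2(R[1,2],R[0,2])),"down",R[:,1],"t",s["time_s"])
cv2.imwrite("pics/chk.png",v[0]["image"])
E
python3 chk.py "[(371,147),(195,147)]"
```

```text
[[370.     146.      14.4223]
 [194.8235 146.1176  14.4239]]
plate yaw,ctr,scale 11.595131337580419 [0.5327 0.0477] 0.9980034796621464
TCP [0.5324 0.0474 0.243 ] tool yaw 11.556230171272674 down [ 0.0001  0.     -1.    ] t 32.05
```

Call:
arm_command(
  translation=[
    [-0.06,0,0],
    [-0.06,0,0],
    [-0.06,0,0],
    [-0.06,0,0],
  ],
  rotation=[
    [0,0,0],
    [0,0,0],
    [0,0,0],
    [0,0,0],
  ],
  grip=[1,1,1,1],
)

```text
time_s: 32.45
position: [0.5314, 0.0525, 0.243]
tcp_rot: [[0.201, 0.0, 0.98], [-0.98, -0.0, 0.201], [0.0, -1.0, 0.0]]
force: [0.3, 0.4, -3.4]
opening: 0.157
```

Call:
arm_command(
  translation=[
    [0,0.1,0],
    [0,0.2,0],
    [0,0.3,0],
    [0,0.3,0],
    [0,0.3,0],
  ],
  rotation=[
    [0,0,0],
    [0,0,0],
    [0,0,0],
    [0,0,0],
    [0,0,0],
  ],
  grip=[1,1,1,1,1],
)

```text
time_s: 32.95
position: [0.5311, 0.0524, 0.2184]
tcp_rot: [[0.201, -0.001, 0.98], [-0.98, 0.0, 0.201], [-0.0, -1.0, -0.001]]
force: [-0.2, 0.7, -3.1]
opening: 0.159
```

Call:
arm_command(
  translation=[
    [0,0,0],
    [0,0,0],
    [0,0,0],
  ],
  rotation=[
    [0,0,0],
    [0,0,0],
    [0,0,0],
  ],
  grip=[1,1,1],
)

```text
time_s: 33.25
position: [0.5316, 0.0524, 0.2193]
tcp_rot: [[0.201, 0.001, 0.98], [-0.98, -0.0, 0.201], [0.0, -1.0, 0.001]]
force: [0.3, 0.3, -3.4]
opening: 0.157
```

```bash
python3 chk.py
```

```text
[[370.5    146.5     14.5775]
 [194.8235 146.1176  14.4239]]
plate yaw,ctr,scale 11.475752534863553 [0.532  0.0525] 1.001128735631902
TCP [0.5315 0.0524 0.2192] tool yaw 11.590948204367757 down [ 0.0006 -0.0001 -1.    ] t 33.3
```

Call:
arm_command(
  translation=[
    [0,0.1,0],
    [0,0.2,0],
    [0,0.3,0],
    [0,0.35,0],
    [0,0.35,0],
  ],
  rotation=[
    [0,0,0],
    [0,0,0],
    [0,0,0],
    [0,0,0],
    [0,0,0],
  ],
  grip=[1,1,1,1,1],
)

```text
time_s: 33.8
position: [0.5307, 0.0524, 0.1898]
tcp_rot: [[0.201, -0.002, 0.98], [-0.98, 0.0, 0.201], [-0.001, -1.0, -0.002]]
force: [-0.5, 0.1, -4.6]
opening: 0.159
```

Call:
arm_command(
  translation=[
    [0,0.1,0],
    [0,0.2,0],
    [0,0.3,0],
    [0,0.36,0],
    [0,0.36,0],
  ],
  rotation=[
    [0,0,0],
    [0,0,0],
    [0,0,0],
    [0,0,0],
    [0,0,0],
  ],
  grip=[1,1,1,1,1],
)

```text
time_s: 34.3
position: [0.5308, 0.0525, 0.1611]
tcp_rot: [[0.201, -0.002, 0.98], [-0.98, 0.0, 0.201], [-0.001, -1.0, -0.002]]
force: [0.5, 0.3, -4.3]
opening: 0.157
```

Call:
arm_command(
  translation=[
    [0,0,0],
    [0,0,0],
    [0,0,0],
    [0,0,0],
    [0,0,0],
  ],
  rotation=[
    [0,0,0],
    [0,0,0],
    [0,0,0],
    [0,0,0],
    [0,0,0],
  ],
  grip=[1,1,1,1,1],
)

```text
time_s: 34.8
position: [0.5315, 0.0524, 0.1624]
tcp_rot: [[0.201, 0.0, 0.98], [-0.98, -0.0, 0.201], [0.0, -1.0, 0.0]]
force: [0.4, -0.0, -3.3]
opening: 0.155
```

```bash
python3 chk.py; python3 - <<'E'
from h import *
im=cv2.imread("pics/chk.png"); a=im[100:260,150:420]
v=cam("wrist"); print(proj(v,[[.5756,.1135,.05],[.4658,.0908,.05],[.5962,.0136,.05],[.4864,-.0092,.05]]))
V=[cam("scene"),cam("side")]
T=[]
for c in V:
    u,w=proj(c,[.531,.052,.08])[0].astype(int); T.append(cv2.resize(c[0]["image"][w-35:w+35,u-50:u+50],(400,280),interpolation=2))
cv2.imwrite("pics/k.png",np.vstack([cv2.resize(a,(540,320),interpolation=2)[:, :540] if 0 else np.pad(cv2.resize(a,(540,320),interpolation=2),((0,0),(0,260),(0,0))),np.hstack(T)]))
E
```

```text
[[370.5    146.5     14.5775]
 [194.4    146.4     14.4403]]
plate yaw,ctr,scale 11.566526361868263 [0.5319 0.0525] 1.0037151428349786
TCP [0.5315 0.0524 0.1623] tool yaw 11.590862404793928 down [ 0.0004 -0.     -1.    ] t 34.85
[[359.54495012 142.77664042]
 [202.74890933 143.00010426]
 [352.23465803 273.35407062]
 [210.51384193 273.63770406]]
```

```bash
python3 - <<'E'
from h import *
im=cv2.imread("pics/chk.png"); hsv=cv2.cvtColor(im,cv2.COLOR_BGR2HSV)
for cx,cy in ((370,146),(194,146)):
    x0,y0=cx-12,cy-12; w=hsv[y0:y0+24,x0:x0+24]; yy,xx=np.mgrid[y0:y0+24,x0:x0+24]
    m=(w[...,1]>70)&(w[...,0]>8)&(w[...,0]<33)&((xx-cx)**2+(yy-cy)**2<120)
    print(m.sum(), xx[m].mean() if m.any() else 0, yy[m].mean() if m.any() else 0)
    for y in range(0,24,2): print(" ".join("".join("B" if m[y,x] else "." if w[y,x,2]<60 else "g" if w[y,x,1]>90 else "w" if w[y,x,2]>170 else "o") for x in range(24)))
for c in ("scene","side"):
    v=cam(c)
    for t,z in (("clamp_mid",.07),("clamp_bar",.159),("blue_cup_mid",.0665),("steel_cup_mid",.0485)):
        b=best(c,t); print(c,t,b and (round(b["conf"],2),plane(v,b["point"],z).round(4)))
s=bot.read_state();print(s["time_s"],s["position"],np.abs(s["qvel"]).max())
E
```

```text
53 366.50943396226415 145.79245283018867
g g g g g g o o o w w w w w w w w w w w o o g g
g g g g o w w w w w w w w w w w w w w w w w o o
g g o w w w w w w w w w w w w w w w w w w w w w
o o w w w w w w w B B B o o o o o o o w w w w w
o w w w w w w o B B B B B o o o o o o o w w w w
w w w w w o o o B B B B o o o o o o o . o w w w
w w w w w o o B B B B B o o o o o o o . o w w w
w w w w w B B B B B B o o o o o o o . . o w w w
w w w w w B B B B o o o o o o o o o . o w w w w
w w w w w w B o o o o o o o o o . o o w w w w w
o w w w w w w w w o o o o o o o o w w w w w w w
g o o w w w w w w w w w w w w w w w w w w w o g
70 196.4857142857143 145.74285714285713
o o o o o o w w w w w w w w w w w w o o g g g g
o o o o w w w w w w w w w w w w w w w w w o g g
o o w w w w w w w w w w w w w w w w w w w w w o
w w w w w w w o o o o B B B B B o w w w w w w w
w w w w w w o o o o o B B B B B o o o w w w w w
w w w w w o o o o o o B B B B B o o o o w w w w
w w w w w o o o o o o B B B B B B o o o o w w w
w w w w w o o o o o o o o B B B B B B o o w w w
w w w w w w o o o o o o o w w B B B B B B w w w
o w w w w w w o o o o o o w w w B B B w w w w w
g o w w w w w w w w o o o o o o o w w w w w w w
g g o o w w w w w w w w w w w w w w w w w w w o
scene clamp_mid (0.56, array([0.5393, 0.0652, 0.07  ]))
scene clamp_bar (0.75, array([0.5333, 0.0479, 0.159 ]))
scene blue_cup_mid (0.69, array([0.5792, 0.1065, 0.0665]))
scene steel_cup_mid (0.56, array([0.5334, 0.071 , 0.0485]))
side clamp_mid (0.61, array([0.5755, 0.1128, 0.07  ]))
side clamp_bar (0.79, array([0.5346, 0.0478, 0.159 ]))
side blue_cup_mid (0.7, array([0.527 , 0.0517, 0.0665]))
side steel_cup_mid (0.69, array([0.5383, 0.0658, 0.0485]))
35.5 [0.53138548 0.05239665 0.16213778] 0.10058513718631674
```

```bash
python3 - <<'E'
from h import *
for c in ("scene","side"):
    v=cam(c); im=v[0]["image"]; h=cv2.cvtColor(im,cv2.COLOR_BGR2HSV)
    m=((h[...,0]>100)&(h[...,0]<130)&(h[...,1]>120)&(h[...,2]>25)).astype(np.uint8)
    n,l,st,ce=cv2.connectedComponentsWithStats(m); print(c,[(st[i][:5].tolist()) for i in range(1,n) if st[i][4]>5])
    print("cup top/steel rim/plate/well",proj(v,[[.531,.052,.114],[.531,.052,.082],[.531,.052,.05]]).round().tolist())
    d=lambda k:(best(c,k) or {}).get("point"); print([ (k,models.recognise(c,k)[:1]) for k in ("blue_cup_mid","steel_cup_mid")])
s=bot.read_state();print(s["time_s"],s["position"],s["force"])
E
```

```text
scene [[0, 0, 141, 38, 3079], [284, 0, 1, 9, 9], [284, 22, 1, 8, 8], [284, 33, 5, 5, 12], [0, 45, 7, 16, 62], [0, 143, 25, 53, 681], [295, 195, 11, 15, 131], [218, 214, 6, 6, 27], [458, 286, 7, 7, 33], [445, 296, 7, 7, 33], [478, 297, 8, 8, 38], [456, 314, 7, 8, 38], [477, 315, 8, 8, 41], [428, 324, 5, 8, 14], [437, 342, 6, 7, 18], [457, 342, 6, 8, 17]]
cup top/steel rim/plate/well [[300.0, 198.0], [300.0, 204.0], [300.0, 209.0]]
[('blue_cup_mid', [{'extent': [0.5234, 0.476, 0.5484, 0.5048], 'conf': 0.49}]), ('steel_cup_mid', [{'extent': [0.5234, 0.4829, 0.5521, 0.5174], 'conf': 0.58}])]
side [[198, 33, 3, 4, 10], [251, 191, 14, 19, 214], [352, 203, 6, 6, 27], [433, 398, 7, 7, 36]]
cup top/steel rim/plate/well [[258.0, 195.0], [258.0, 202.0], [258.0, 209.0]]
[('blue_cup_mid', [{'extent': [0.4489, 0.4624, 0.4721, 0.4986], 'conf': 0.65}]), ('steel_cup_mid', [])]
35.8 [0.53140426 0.05238501 0.16215574] [-0.69457213  0.75092749 -3.24748082]
```

```bash
python3 -c "
from h import *
print(bot.hand_in())"
```

```text
the job is handed in; nothing more can be done
None
```

The job is handed in. The steel cup is upright in the well with the blue cup upright inside it, both released. The clamp plate is still gripped by its bar, level and still, about 20 mm above the block.

**Last checks**
- **Hover height:** about 19.6 mm, worked out from the tool height; the camera hole spacing agreed to about 1 mm.
- **Centring:** the plate centre is about 0.5–1 mm from the block centre by wrist camera and tool position.
- **Turn:** 11.6° for both plate and block, within about 0.1°.
- **Screw holes:** through the two holes the wrist camera could see, the brass inserts sit where predicted, within about 1 pixel (0.7 mm). The other two follow from the plate's geometry.
- **Cups:** blue pixels in both fixed cameras match the predicted upright, centred place.
- **Force and time:** the load is about the plate's weight (around 3.3 N), with no sign of contact. The clock stood at 35.8 s at the last reading.

**What disagreed or was not checked**
- With the plate in place, the networks' cup and plate-centre points in the fixed cameras were up to about 75 mm off, or missing. I blame partial hiding and went by the blue pixels instead.
- In the pictures the well floor looks white even inside the steel cup. I took it as a drawing quirk, because the cup went down to its expected depth.
- A last close-up was not viewed because the picture limit was reached, so the final alignment rests on pixel numbers alone.

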